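# Hook the sample tray out of the autosampler

### The job

The sample tray is shut in under the autosampler's hood. Take the hook tool off its stand, put its tip down through the tray's pull ring and drag the tray all the way out to its stop, touching the tray only with the hook. Then hang the hook back upright in its stand as you found it, leaving the tray out and everything else on the table where it was.

Things in the scene. Friction and masses are not known exactly. Their poses are not given: they have to be found in the camera images.
- sampler: Fixed blue and white bench autosampler, 360 deep x 300 wide x 245 mm high. Origin: centre of its underside, on the table. Its front faces its own -x (roughly world +y), z up. Lower front face with the open bay: 180 mm from the origin. A hood nose 100 mm wide juts from the front to 235 mm from the origin; its underside is 140, its top 215 mm above the table: it overhangs the pull ring.
- tray (a joint): How far the sample tray has slid out of the bay along the sampler's -x: 0 is fully in, 0.120 m is the end stop. It slides level with about 2 N of drag and stays where it is left. It starts nearly shut.
- pull_ring (a point): Centre of the tray's pull ring, moving with the tray: a level steel ring (axis vertical), opening 32 mm across, of 6 mm round bar, 40 mm above the table, free space below it. It stands 25 mm ahead of the lower front when shut, on the sampler's centre line; tray front 165 mm wide, 20 to 88 mm high. Axes as the sampler's (-x is the pull direction).
- hook_handle (a point): Centre of the hook tool's black handle, a square bar 20 x 20 x 66 mm, upright in the stand; the tool weighs 0.14 kg. Axes: z up the handle, x the way the hook's end is bent. Below: a collar 46 mm across, 5 mm thick, an 8 mm round shank, then a prong bent 45 degrees off the shank's line, down and to +x. With the tool tilted to reach under the hood, prong down, +x is on the pull side.
- hook_collar (a point): Point on the hook tool's axis at the underside of its collar, 37.5 mm below the handle's centre.
- hook_bend (a point): Point on the hook tool's axis where the shank ends and the prong begins, 110 mm below the collar's underside.
- hook_tip (a point): Middle of the rounded tip (radius 4 mm) of the hook's prong: 20.5 mm to the tool's +x and 20.5 mm below the bend.
- stand: The hook's fixed stand. Base 110 x 90 x 10 mm; an upright 54 mm wide, 155 mm high, 40 to 54 mm to its -x; from it two level arms, tops 155 mm high, run to x = +31 mm, with a 24 mm gap open towards +x. The tool hangs by its collar on the arms, shank in the gap, prong to +x; lift it a little and slide it out along +x, or lift it straight up. Origin: on the table under the hanging place.
- seat (a point): Hanging place on the stand: between the arms, level with their tops (155 mm above the table). The collar's underside centre sits here at the start. Axes as the stand's.
- bottle_mid (a point): Bystander: capped glass bottle, 70 mm across, 150 mm tall; point at its centre, half-way up.
- jar_mid (a point): Bystander: small capped amber jar, 52 mm across, 70 mm tall; point at its centre.
- vial_box_mid (a point): Bystander: open cardboard box of vials, 100 x 70 x 40 mm; point at its centre.
- beaker_mid (a point): Bystander: small white cup, 60 mm across, 70 mm tall; point at its centre.
- wrench_grip (a point): Bystander: steel wrench 130 mm long lying on the table; point on its shaft.
- screwdriver_grip (a point): Bystander: screwdriver lying on the table; point on its handle.
Not all that is in view belongs to the job. Several things look just like the stand: the one meant starts nearest to the robot's base. What is shaped like the part that bears hook_handle but yellow is not meant.

How it is judged:
By the outcome, as a careful person would: the job done as asked, in the order asked, and still so for the second after the job is handed in, with the robot touching nothing.
It also fails if it takes over 67 s, if anything falls off the work surface, if the arm or the gripper's body presses on something with over 40 N, if the wrist force passes 120 N, or if a joint passes its speed limit or range.

### The arm

A 6-joint arm with a two-finger parallel gripper is mounted at the origin on the work surface. World frame = base frame: x ahead of the robot, y to its left, z up, the work surface at z = 0. Lengths are in mm, angles in rad, forces in N, time in s.
With the tool pointing down it reaches from about 325 to 775 mm from the base axis. Payload 5.5 kg.
Tool frame: the origin (TCP) lies at the centre of the arm's flange, where the gripper is bolted on; the fingertips stand 182 mm ahead of it and the grasp point (between the pads) lies 163 mm ahead of it (tcp_to_grasp is the distance from the TCP to the grasp point, in mm); z points along the fingers, y is the direction in which the jaws open and shut (so a half turn about z gives the same grasp; the last joint's range is limited). The gripper opens to 88 mm and grips with 3 to 60 N. Pads are 20 mm wide; open, the fingers measure 115 mm over their backs; the gripper's body (75 mm by 178 mm) begins 61 mm behind the grasp point.
Start: joints at [-1.376, 0.091, 1.231, -0, 1.82, -0.057], TCP at [149.488, -581.095, 404.631] pointing down, gripper open.
Joint ranges: [-2.87, 2.87], [-0.86, 2.18], [0.17, 2.46], [-1.51, 4.65], [0.06, 2.69], [-2.65, 2.65]. Speed limits (rad/s): [2.57, 2.57, 3.01, 3.14, 3.14, 3.14].

### API

Orientations are given as a unit quaternion [w, x, y, z].
In Python, from rig import get_obs, grab_frame, camera_info, sign_off, tcp_to_grasp gives the robot as it stands.
- The arm moves only by the tool apply_moves, never from a script. Its arguments are lists of equal length, an entry for each row: "delta_pos": the shift along the world's x, y, z scaled (see below), a list of three; "roll": the turn about the world's z scaled (see below). A call has 1 to 20 rows; each row is the pose to reach, as a shift and turn from the pose commanded when the call began, turning the shorter way round; what a row does not reach only later rows make up. The controller multiplies each number of a shift by 100 mm and each number of a turn by pi rad. A row lasts 1/10 s, in which the tool goes at most 50 mm and 8.59 degrees, less where a joint would pass 70% of its speed; a pose out of reach is approached as far as the arm can. A call with a number of a shift or a turn outside -1 to 1 is refused whole. A call with a gripper value outside its range is refused whole. "grip" is the gripper's target within -1 to 1 (fully open at 1, half-way at 0, shut at -1), set as the call begins (left out, the last holds). The fingers move at their own pace and stop on an object; "force" is the grip in N (left out, the last holds). Time passes only in rows, so rows that repeat a pose let the fingers close. It gives the time, the measured TCP pose, the force and the opening at its end, in the units of the state.
- get_obs(): the state, without advancing time (a new reading comes with each control period).
- grab_frame(name): name is "scene" or "top"; returns (picture, depth): 480x640x3 uint8, red, green, blue; 480x640 float32, mm along the optical axis (not along the pixel's ray), 0 where there is no reading.
- camera_info(name): a dict with "fx", "fy", "cx", "cy" (pixels), "rvec" (rotation vector, rad) and "tvec" (3), from world to camera coordinates, as OpenCV has them. Camera axes: x right, y down, z forward; pixel columns grow to the right and rows downward; lengths in mm; the calibration is good to about 2 mm. A picture is of the moment at which its call begins. camera_info takes no time and is no camera call.
- sign_off(): hands the job in, once; it reports no verdict.
The state is a dict: "time": time; "joint_positions": joint angles; "qd": joint speeds; "joint_efforts": joint torques, N m; "tool_pos": TCP position; "eef_rot": TCP orientation; "force": force on the tool from outside, world axes, zero at the start; "ft_torque": the same for the moment, N m; "gripper_width": finger opening in mm.
Only numpy, scipy, OpenCV 4.12 (cv2) and the standard library are available. Lean on these libraries where they do the work, as an engineer would, in place of code of your own. Each camera call takes 0.05 s, during which the arm holds its last target.

## Working session

There is one attempt and no reset: what is moved stays moved. The work goes in short steps, Python scripts to look and compute and a tool call to move; the robot and the scene stay as the last step left them, time stands still between calls to the robot, and variables do not carry over. Pictures are saved under pics/ and viewed, and the job is handed in when it is done.

Besides the shell and the picture viewer there is one more tool, called after "Emit:" as name(argument=value, ...) on one line, values as JSON. apply_moves: Moves the arm, as the interface text tells. Shifts and turns lie within -1 to 1; 1 stands for 100 mm of shift or pi rad of turn. Its arguments: {"type":"object","properties":{"delta_pos":{"type":"array","items":{"type":"array","items":{"type":"number","minimum":-1,"maximum":1}}},"roll":{"type":"array","items":{"type":"number","minimum":-1,"maximum":1}},"grip":{"type":"number"},"force":{"type":"number"}},"required":["delta_pos","roll"]}

```bash
ls; mkdir -p pics
python3 - <<'E'
from rig import *
import cv2,numpy as np
print(get_obs()); print(tcp_to_grasp)
for n in("scene","top"):
    im,d=grab_frame(n); cv2.imwrite(f"pics/{n}0.png",im[:,:,::-1]); np.save(f"{n}0.npy",d); np.save(f"{n}0im.npy",im)
    c=camera_info(n);print(c)
    R=cv2.Rodrigues(np.array(c['rvec'],float))[0];print(-R.T@np.array(c['tvec']))
E
```

```text
pics
{'time': 0.0, 'joint_positions': array([-1.37569575e+00,  9.18357066e-02,  1.23186367e+00,  1.09604061e-05,
        1.81978468e+00, -5.66936246e-02]), 'qd': array([-5.16561658e-04,  7.87158713e-04,  1.41121392e-03,  1.52779180e-03,
        5.07283908e-05,  4.57169627e-04]), 'joint_efforts': array([ 6.54329284e-06, -4.46446788e+01, -4.06449687e+01,  6.99665258e-02,
        2.91547109e-02, -1.14473414e-04]), 'tool_pos': array([ 149.49952798, -581.13300656,  403.53295561]), 'eef_rot': array([-9.43805247e-04,  9.92084809e-01,  1.25566065e-01, -6.00938455e-05]), 'force': array([ 0.50518549, -0.70933877,  0.91913982]), 'ft_torque': array([ 0.00255028, -0.00599883, -0.00703662]), 'gripper_width': 88.02047010870164}
163.3
{'fx': 540.9848225473024, 'fy': 540.9848225473024, 'cx': 324.43858192071804, 'cy': 235.23952502684173, 'rvec': array([ 1.67758399,  1.64933852, -0.82973235]), 'tvec': array([ -96.81199376, -216.5302682 , 2010.77541978])}
[1741.14497122   74.12479488 1030.72567249]
{'fx': 603.8890066400886, 'fy': 603.8890066400886, 'cx': 319.6735140143248, 'cy': 245.23952749256938, 'rvec': array([ 2.18423891, -2.18104261,  0.12808563]), 'tvec': array([  88.46041   ,  549.80984418, 1557.14949808])}
[ 398.66080956  123.4466346  1600.20659778]
```

View pics/scene0.png

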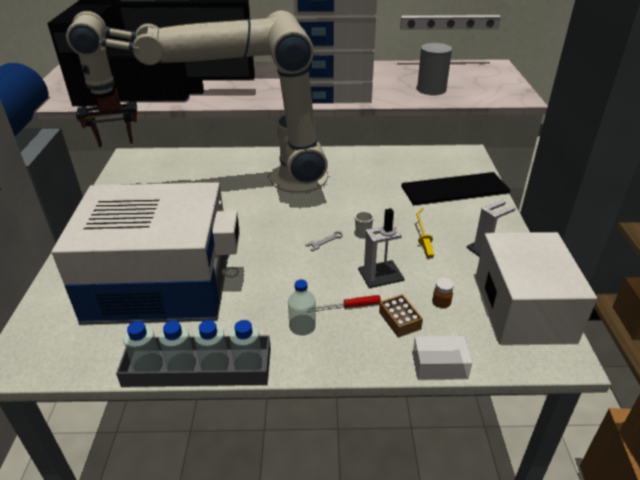

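View pics/top0.png

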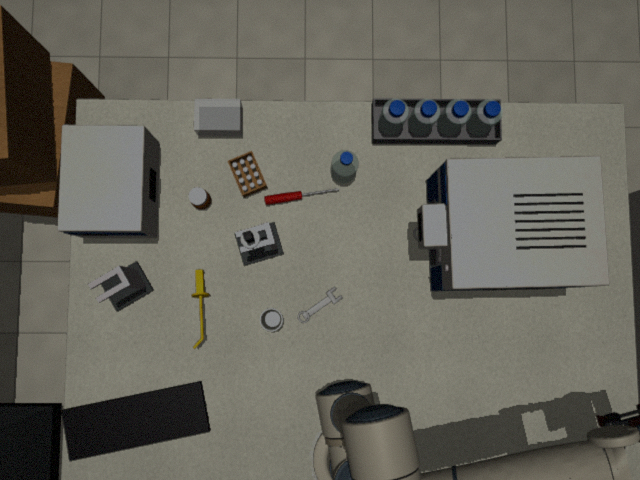

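Candidates in the top view: the stand at (258,240) holds a black-handled hook, and a look-alike stand at (122,285) is empty. The yellow tool at (200,305) is a decoy and there's a white box at (218,115). I'll measure these and check the choice in a crop.

```bash
cat > h.py <<'E'
import numpy as np,cv2
from rig import *
def cam(n):
    c=camera_info(n);R=cv2.Rodrigues(np.array(c['rvec'],float))[0];return c,R,np.array(c['tvec'],float)
def cloud(n,d):
    c,R,t=cam(n);v,u=np.mgrid[0:480,0:640]
    P=np.stack([(u-c['cx'])/c['fx']*d,(v-c['cy'])/c['fy']*d,d],-1)-t
    P=P@R; P[d==0]=np.nan; return P
def proj(n,X):
    c,R,t=cam(n);X=np.atleast_2d(X)@R.T+t
    return np.stack([X[:,0]/X[:,2]*c['fx']+c['cx'],X[:,1]/X[:,2]*c['fy']+c['cy']],-1)
def crop(n,im,u0,v0,u1,v1,f,name):
    cv2.imwrite(name,cv2.resize(im[v0:v1,u0:u1,::-1],None,fx=f,fy=f,interpolation=cv2.INTER_CUBIC))
E
python3 - <<'E'
from h import *
T=np.load('top0.npy');S=np.load('scene0.npy');ti=np.load('top0im.npy');si=np.load('scene0im.npy')
crop('top',ti,215,205,300,275,8,'pics/c1.png');crop('scene',si,345,190,430,295,5,'pics/c2.png');crop('scene',si,180,200,270,310,5,'pics/c3.png')
for n,d in(('top',T),('scene',S)):
    P=cloud(n,d).reshape(-1,3)
    ok=np.isfinite(P[:,0]);P=P[ok]
    m=(P[:,0]>350)&(P[:,0]<620)&(P[:,1]>150)&(P[:,1]<420)
    Q=P[m]
    for lo,hi in((5,15),(147,152),(152,158),(158,163),(163,200),(222,232)):
        q=Q[(Q[:,2]>lo)&(Q[:,2]<hi)&(Q[:,1]<400)]
        # near stand
        q=q[np.hypot(q[:,0]-470,q[:,1]-300)<150]
        if len(q):print(n,lo,hi,len(q),q.mean(0).round(1),q.min(0).round(),q.max(0).round())
P=cloud('top',T)
for u,v in((248,237),(265,236),(122,270),(258,250),(270,240),(432,225),(520,170),(345,165),(200,198),(248,175),(271,320),(320,305),(285,198)):print(u,v,P[v,u].round(1))
E
```

```text
top 5 15 1073 [496.8 263.3   8.4] [352. 151.   5.] [618. 400.  15.]
top 147 152 107 [559.5 240.3 150.4] [521. 205. 148.] [594. 293. 152.]
top 152 158 285 [556.5 243.1 155.1] [520. 202. 152.] [593. 296. 158.]
top 158 163 139 [551.9 252.7 159.9] [523. 204. 158.] [583. 290. 163.]
top 163 200 43 [547.4 256.3 174.6] [522. 239. 163.] [573. 280. 199.]
top 222 232 59 [552.7 260.4 225.5] [542. 249. 222.] [563. 272. 231.]
scene 5 15 630 [550.4 262.9   9.1] [367. 162.   5.] [609. 398.  15.]
scene 147 152 79 [572.2 245.1 149.6] [530. 203. 147.] [595. 297. 152.]
scene 152 158 189 [567.2 241.1 154.8] [529. 203. 152.] [596. 296. 158.]
scene 158 163 74 [564.3 258.3 160.1] [540. 216. 158.] [581. 282. 163.]
scene 163 200 103 [562.4 259.4 181.8] [551. 249. 163.] [575. 276. 199.]
scene 222 232 30 [558.3 259.6 224.3] [543. 250. 222.] [571. 270. 229.]
248 237 [549.3 257.7 222.3]
265 236 [574.7 233.2  15.4]
122 270 [477.2 564.2 148.7]
258 250 [538.  251.5  11.5]
270 240 [550.2 211.8 149.3]
432 225 [ 579.6 -167.9  212.9]
520 170 [ 703.7 -366.8  244.4]
345 165 [739.2  28.9 132.3]
200 198 [665.8 396.   70.2]
248 175 [733.8 277.9  34.4]
271 320 [354.5 216.6  -1.8]
320 305 [393.8  87.7  -3.3]
285 198 [674.  180.6  28.8]
```

Run:
```python
from h import *
T=np.load('top0.npy');S=np.load('scene0.npy')
A=np.concatenate([cloud('top',T).reshape(-1,3),cloud('scene',S).reshape(-1,3)])
A=A[np.isfinite(A[:,0])]
# sampler main top and hood top
for nm,lo,hi in(('maintop',238,252),('nosetop',208,222)):
    q=A[(A[:,2]>lo)&(A[:,2]<hi)&(A[:,1]<60)&(A[:,0]>300)&(A[:,0]<800)&(A[:,1]>-450)]
    r=cv2.minAreaRect(q[:,:2].astype(np.float32));print(nm,len(q),r,cv2.boxPoints(r).round(1).tolist())
q=A[(A[:,2]>30)&(A[:,2]<50)&(A[:,1]<150)&(A[:,1]>-40)&(A[:,0]>400)&(A[:,0]<700)]
print(len(q),q.round(0)[:60].tolist())
```

```text
maintop 20671 ((587.4070434570312, -324.318359375), (309.24957275390625, 254.04823303222656), 0.6194559931755066) [[431.3999938964844, -199.0], [434.20001220703125, -453.0], [743.4000244140625, -449.70001220703125], [740.5999755859375, -195.60000610351562]]
nosetop 2282 ((586.8018188476562, -297.4886474609375), (307.5478210449219, 308.6083984375), 1.3207732439041138) [[429.5, -146.8000030517578], [436.6000061035156, -455.29998779296875], [744.0999755859375, -448.20001220703125], [737.0, -139.6999969482422]]
1 [[694.0, 144.0, 32.0]]
```

View pics/c1.png

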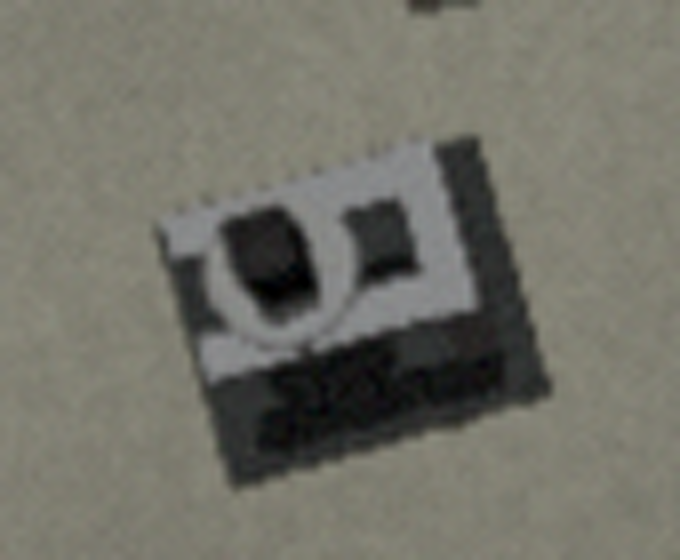

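View pics/c2.png

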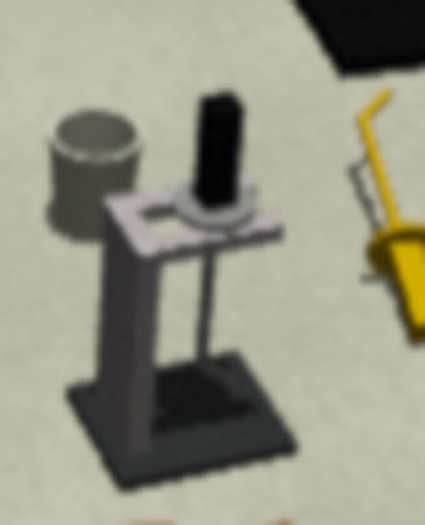

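View pics/c3.png

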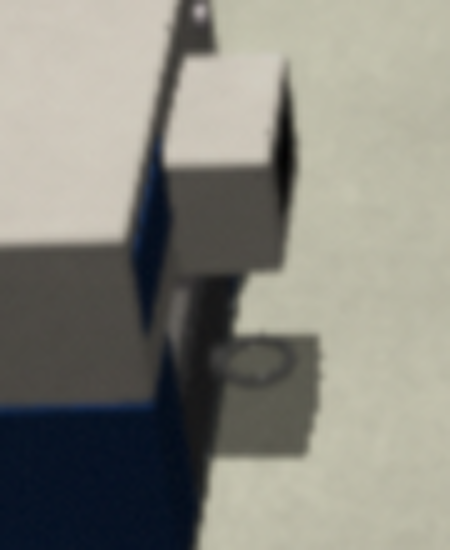

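The crops confirm the choice: the nearer stand at (258,240), about 606 mm from the base against 740 mm for the other. It carries the black-handled hook at (249,237), with its opening roughly towards world +y. The ring shows in the scene view at about (231,272). Next I'll refine the fits.

Run:
```python
from h import *
T=np.load('top0.npy');S=np.load('scene0.npy');ti=np.load('top0im.npy');si=np.load('scene0im.npy')
def rect(q,nm):
    r=cv2.minAreaRect(q[:,:2].astype(np.float32));print(nm,len(q),np.round(r[0],1),np.round(r[1],1),round(r[2],1),cv2.boxPoints(r).round(1).tolist())
for n,d in(('top',T),('scene',S)):
    P=cloud(n,d).reshape(-1,3);P=P[np.isfinite(P[:,0])]
    q=P[(P[:,2]>148)&(P[:,2]<164)&(np.hypot(P[:,0]-555,P[:,1]-245)<80)];rect(q,n+' arms')
    q=P[(P[:,2]>219)&(P[:,2]<235)&(np.hypot(P[:,0]-555,P[:,1]-260)<40)];rect(q,n+' handletop');print(q.mean(0))
    q=P[(P[:,2]>203)&(P[:,2]<226)&(P[:,0]>510)&(P[:,0]<650)&(P[:,1]>-192)&(P[:,1]<-90)];rect(q,n+' nose');print(np.percentile(q,[2,50,98],axis=0).round(1).tolist())
    q=P[(P[:,2]>236)&(P[:,2]<256)&(P[:,0]>300)&(P[:,1]<-150)&(P[:,0]<900)&(P[:,1]>-700)];rect(q,n+' top');print(np.percentile(q,[.5,50,99.5],axis=0).round(1).tolist())
    q=P[(P[:,2]>70)&(P[:,2]<200)&(P[:,0]>742)&(P[:,0]<765)&(P[:,1]<-100)&(P[:,1]>-600)];print('side',len(q), np.polyfit(q[:,1],q[:,0],1) if len(q)>50 else '')
    # stand base
    q=P[(P[:,2]>6)&(P[:,2]<14)&(np.hypot(P[:,0]-555,P[:,1]-245)<75)];rect(q,n+' base')
c,R,t=cam('scene')
def ray(n,u,v,z):
    c,R,t=cam(n);d=R.T@np.array([(u-c['cx'])/c['fx'],(v-c['cy'])/c['fy'],1]);o=-R.T@t
    return o+d*(z-o[2])/d[2]
for u,v in((231.4,272.4),(239,272.4),(223,271.5),(231,267.5),(231,277)):print(ray('scene',u,v,40).round(1), cloud('scene',S)[int(round(v)),int(round(u))].round(0))
# nose corners in scene
for u,v,z in((237.6,212,215),(233.8,232.6,215),(213,232.8,215),(235.5,253.5,140)):print('nose',ray('scene',u,v,z).round(1))
crop('top',ti,405,150,470,300,4,'pics/c4.png')
```

```text
top arms 540 [556.  249.3] [53.  85.4] 16.8 [[518.2999877929688, 282.5], [543.0, 200.8000030517578], [593.7000122070312, 216.10000610351562], [569.0, 297.79998779296875]]
top handletop 77 [552.5 259.8] [19.6 19.6] 19.5 [[540.0, 265.79998779296875], [546.5, 247.1999969482422], [564.9000244140625, 253.8000030517578], [558.4000244140625, 272.29998779296875]]
[552.53817166 259.70416441 224.34762682]
top nose 911 [ 580.1 -166.8] [99.8 50.3] 0.1 [[530.0999755859375, -141.6999969482422], [530.2000122070312, -192.0], [630.0, -191.89999389648438], [629.9000244140625, -141.60000610351562]]
[[531.2, -190.9, 205.9], [580.6, -167.5, 213.9], [628.2, -144.1, 220.2]]
top top 20236 [ 585.5 -380.1] [300.8 362.9] 1.4 [[430.79998779296875, -202.39999389648438], [439.6000061035156, -565.2000122070312], [740.2999877929688, -557.9000244140625], [731.5, -195.10000610351562]]
[[435.2, -556.7, 237.2], [582.5, -377.5, 244.4], [733.4, -200.3, 251.8]]
side 0 
top base 563 [554.6 245.4] [137.7 141.8] 10.5 [[474.0, 302.5], [499.8999938964844, 163.10000610351562], [635.2000122070312, 188.3000030517578], [609.299987
[... 826 characters left out ...]
9000244140625, -555.4000244140625], [738.7000122070312, -193.6999969482422]]
[[441.2, -555.8, 236.8], [614.5, -377.9, 244.4], [741.5, -199.1, 248.8]]
side 378 [-2.41933575e-03  7.41988891e+02]
scene base 568 [559. 257.] [ 95.5 124.9] 16.6 [[495.3999938964844, 303.20001220703125], [531.0999755859375, 183.5], [622.5999755859375, 210.8000030517578], [586.9000244140625, 330.5]]
[ 585.5 -172.7   40. ] [ 535. -184.   -1.]
[ 585.9 -151.4   40. ] [ 539. -160.    2.]
[ 581.2 -196.8   40. ] [ 585. -196.   41.]
[ 564.2 -176.5   40. ] [ 566. -176.   39.]
[ 605.  -171.4   40. ] [ 604. -172.   39.]
nose [ 542.4 -142.8  215. ]
nose [ 635. -142.  215.]
nose [ 634.8 -194.6  215. ]
nose [ 626.1 -146.3  140. ]
```

View pics/c4.png

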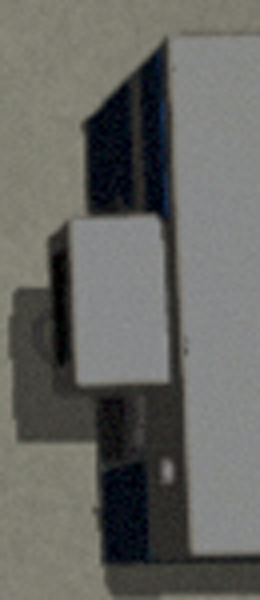

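Emit:
apply_moves(delta_pos=[[0.1,0.2,0.35],[0.25,0.5,0.7],[0.4,0.8,0.95],[0.5,1,0.95]], roll=[0.04,0.08,0.12,0.15], grip=1)

```text
time: 0.5
tool_pos: [200.0, -479.0, 504.5]
eef_rot: [0.004, 0.934, 0.356, 0.0]
force: [0.4, -0.5, 0.3]
gripper_width: 87.9
```

Emit:
apply_moves(delta_pos=[[0.33,0.33,0],[0.67,0.67,0],[1,1,0]], roll=[0.04,0.08,0.12])

```text
time: 0.8
tool_pos: [300.3, -379.7, 499.3]
eef_rot: [-0.0, 0.851, 0.525, 0.0]
force: [0.3, -1.1, 0.1]
gripper_width: 87.8
```

Emit:
apply_moves(delta_pos=[[0.27,0.33,0],[0.54,0.67,0],[0.8,1,0]], roll=[0.04,0.08,0.12])

```text
time: 1.1
tool_pos: [380.3, -279.5, 499.2]
eef_rot: [-0.0, 0.738, 0.675, -0.0]
force: [1.0, -0.4, 0.7]
gripper_width: 87.9
```

Emit:
apply_moves(delta_pos=[[0.13,0.33,0],[0.27,0.67,0],[0.4,1,0]], roll=[0.04,0.08,0.12])

```text
time: 1.4
tool_pos: [420.0, -179.6, 499.2]
eef_rot: [-0.0, 0.598, 0.801, -0.0]
force: [1.0, -0.6, -0.3]
gripper_width: 87.7
```

Emit:
apply_moves(delta_pos=[[0.1,0.33,0],[0.2,0.67,0],[0.3,1,0]], roll=[0,0,0])

```text
time: 1.7
tool_pos: [449.7, -79.6, 499.2]
eef_rot: [-0.0, 0.6, 0.8, -0.0]
force: [-0.0, -0.6, 0.0]
gripper_width: 87.8
```

Emit:
apply_moves(delta_pos=[[0.1,0.33,0],[0.2,0.67,0],[0.3,1,0]], roll=[0,0,0])

```text
time: 2.0
tool_pos: [479.7, 20.4, 499.2]
eef_rot: [-0.0, 0.6, 0.8, -0.0]
force: [-0.0, -0.9, 0.4]
gripper_width: 87.5
```

Emit:
apply_moves(delta_pos=[[0.1,0.33,0],[0.2,0.67,0],[0.3,1,0]], roll=[0,0,0])

```text
time: 2.3
tool_pos: [509.7, 120.5, 499.2]
eef_rot: [-0.0, 0.6, 0.8, -0.0]
force: [0.0, -0.7, 0.6]
gripper_width: 87.7
```

Emit:
apply_moves(delta_pos=[[0.15,0.33,0],[0.3,0.67,0],[0.43,1,0],[0.43,1,0],[0.43,1,0]], roll=[0,0,0,0,0])

```text
time: 2.8
tool_pos: [552.8, 219.4, 498.5]
eef_rot: [-0.001, 0.6, 0.8, -0.001]
force: [-0.4, -1.1, 1.1]
gripper_width: 88.1
```

Emit:
apply_moves(delta_pos=[[0,0.41,0],[0,0.41,-0.35],[0,0.41,-0.8],[0,0.41,-1],[0,0.41,-1]], roll=[0.003,0.003,0.003,0.003,0.003])

```text
time: 3.3
tool_pos: [552.1, 258.5, 395.5]
eef_rot: [-0.002, 0.597, 0.802, -0.003]
force: [-0.3, -0.0, 0.1]
gripper_width: 87.7
```

Emit:
apply_moves(delta_pos=[[0,0,-0.22],[0,0,-0.43],[0,0,-0.43],[0,0,-0.43]], roll=[0,0,0,0])

```text
time: 3.7
tool_pos: [552.6, 259.2, 358.8]
eef_rot: [0.001, 0.597, 0.802, 0.001]
force: [1.2, -0.2, -0.2]
gripper_width: 87.9
```

Run:
```python
from h import *
si,S=grab_frame('scene');crop('scene',si,330,150,450,295,4,'pics/g1.png');print(get_obs()['tool_pos'])
```

```text
[552.63007386 259.4180219  359.38860632]
```

View pics/g1.png

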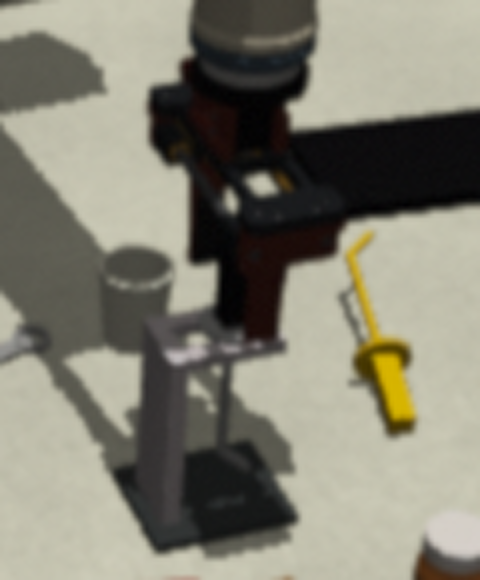

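The fingers straddle the black handle (crop ~(235,290)) above the arms, so I'll close on it.

Emit:
apply_moves(delta_pos=[[0,0,0],[0,0,0],[0,0,0],[0,0,0],[0,0,0],[0,0,0],[0,0,0],[0,0,0],[0,0,0],[0,0,0]], roll=[0,0,0,0,0,0,0,0,0,0], grip=-1, force=15)

```text
time: 4.75
tool_pos: [552.5, 259.9, 356.6]
eef_rot: [0.0, 0.596, 0.803, 0.0]
force: [0.3, 0.0, 0.2]
gripper_width: 19.8
```

Emit:
apply_moves(delta_pos=[[0,0,0.1],[0,0,0.35],[0,0,0.6],[0,0,0.6],[0,0,0.6]], roll=[0,0,0,0,0])

```text
time: 5.25
tool_pos: [552.5, 259.9, 416.9]
eef_rot: [0.0, 0.596, 0.803, 0.0]
force: [-0.4, 0.4, -2.5]
gripper_width: 20.3
```

Emit:
apply_moves(delta_pos=[[-0.06,0.2,0],[-0.145,0.48,0],[-0.23,0.77,0],[-0.23,0.77,0],[-0.23,0.77,0]], roll=[0,0,0,0,0])

```text
time: 5.75
tool_pos: [529.3, 337.4, 414.4]
eef_rot: [-0.0, 0.596, 0.803, -0.002]
force: [0.1, -0.0, -2.0]
gripper_width: 19.8
```

Run:
```python
from h import *
si,S=grab_frame('scene');crop('scene',si,330,150,450,295,4,'pics/g2.png');print(get_obs()['tool_pos'])
```

```text
[529.59245152 336.75721533 414.87573572]
```

View pics/g2.png

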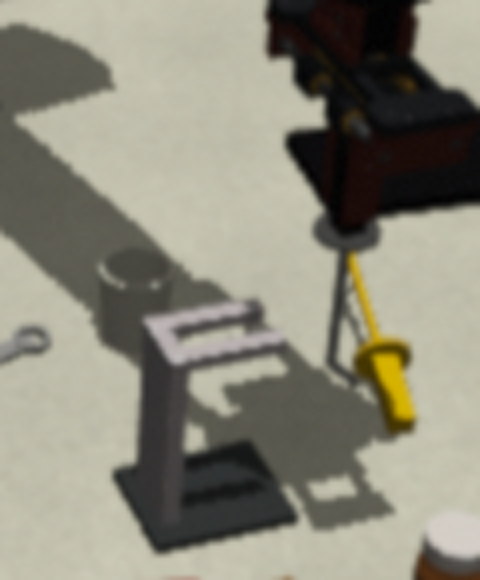

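Emit:
apply_moves(delta_pos=[[-0.05,-0.015,0],[-0.1,-0.03,0],[-0.15,-0.045,0],[-0.2,-0.06,0],[-0.25,-0.075,0],[-0.3,-0.09,0],[-0.35,-0.105,0],[-0.4,-0.12,0],[-0.45,-0.136,0],[-0.5,-0.15,0],[-0.53,-0.16,0],[-0.53,-0.16,0],[-0.53,-0.16,0]], roll=[-0.042,-0.084,-0.126,-0.168,-0.21,-0.252,-0.294,-0.336,-0.378,-0.42,-0.46,-0.5,-0.5])

```text
time: 7.1
tool_pos: [476.8, 319.8, 416.2]
eef_rot: [0.0, 0.99, 0.144, -0.0]
force: [0.0, 0.8, -1.2]
gripper_width: 19.9
```

Emit:
apply_moves(delta_pos=[[0.06,-0.2,0],[0.14,-0.45,0],[0.2,-0.67,0],[0.2,-0.67,0],[0.2,-0.67,0]], roll=[0,0,0,0,0])

```text
time: 7.6
tool_pos: [496.7, 253.3, 416.4]
eef_rot: [-0.0, 0.989, 0.146, -0.0]
force: [0.3, 0.4, -2.0]
gripper_width: 19.8
```

Run:
```python
from h import *
si,S=grab_frame('scene');crop('scene',si,330,150,450,295,4,'pics/g3.png');p=get_obs()['tool_pos'];print(p, get_obs()['eef_rot'])
d=p[:2]-[552.6,260.2];print(d@[-.289,.957],d@[-.957,-.289])
```

```text
[496.52660777 253.88039453 416.47149132] [-2.25663858e-04  9.89236898e-01  1.46322566e-01 -1.20746194e-04]
10.157347922146908 55.48860234551463
```

View pics/g3.png

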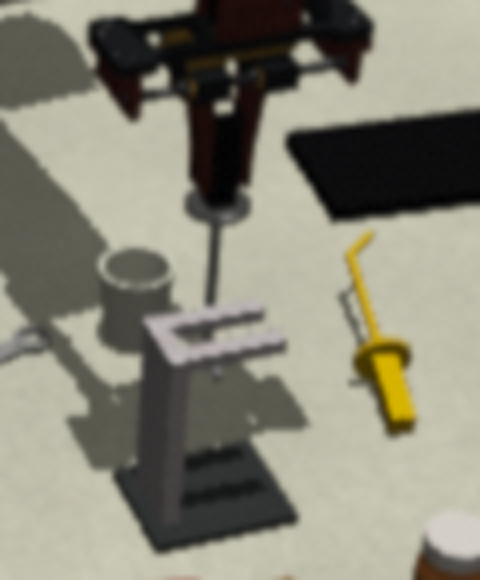

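Emit:
apply_moves(delta_pos=[[0.12,0.035,0],[0.23,0.07,0],[0.29,0.088,-0.002],[0.35,0.106,-0.006],[0.42,0.126,-0.015],[0.479,0.145,-0.023],[0.54,0.162,-0.045],[0.6,0.18,-0.065],[0.66,0.2,-0.09],[0.708,0.214,-0.11],[0.755,0.228,-0.14],[0.8,0.242,-0.172],[0.846,0.255,-0.204],[0.88,0.265,-0.233],[0.909,0.275,-0.26],[0.925,0.28,-0.272],[0.925,0.28,-0.272],[0.925,0.28,-0.272]], roll=[0,0,0,0,0,0,0,0,0,0,0,0,0,0,0,0,0,0], force=7)

```text
time: 9.45
tool_pos: [589.0, 281.9, 389.3]
eef_rot: [-0.0, 0.989, 0.146, -0.0]
force: [-0.9, -0.1, -1.3]
gripper_width: 19.8
```

Run:
```python
from h import *
si,S=grab_frame('scene');crop('scene',si,330,150,450,295,4,'pics/g4.png');p=get_obs()['tool_pos'];print(p, get_obs()['eef_rot'])
d=p[:2]-[552.6,260.2];print(d@[-.289,.957],d@[-.957,-.289])
```

```text
[588.97612991 281.90574777 389.4323722 ] [-4.56147155e-05  9.89315925e-01  1.45787473e-01  1.03455363e-04]
10.259699069983972 -41.08491743007665
```

View pics/g4.png

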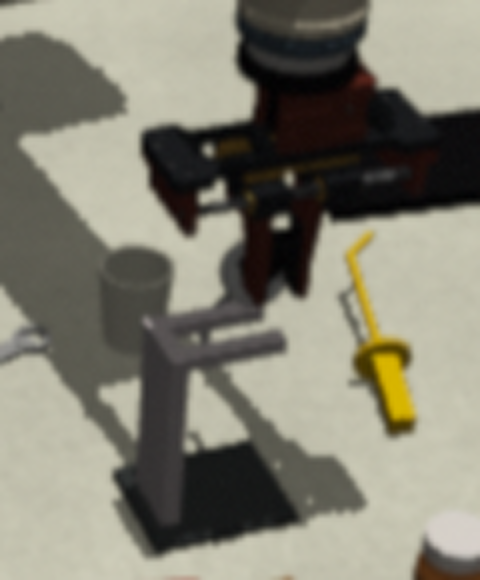

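The collar is now tipped over the near arm, so the tilt worked. I'll clamp firmly and lift off.

Emit:
apply_moves(delta_pos=[[0,0,0],[0,0,0],[0,0,0],[0,0,0],[-0.1,-0.03,0.3],[-0.2,-0.06,0.7],[-0.2,-0.06,0.9],[-0.2,-0.06,0.9]], roll=[0,0,0,0,0,0,0,0], force=60)

```text
time: 10.3
tool_pos: [568.2, 275.6, 484.5]
eef_rot: [-0.001, 0.989, 0.146, 0.004]
force: [-0.1, -0.8, -1.4]
gripper_width: 19.9
```

Emit:
apply_moves(delta_pos=[[0,-0.2,0],[0,-0.4,0],[0,-0.6,0],[0,-0.8,0],[0,-0.9,0],[0,-1,0],[0,-1,0],[0,-1,0],[0,-1,0],[0,-1,0]], roll=[0.042,0.084,0.126,0.168,0.21,0.252,0.294,0.336,0.378,0.414])

```text
time: 11.3
tool_pos: [569.4, 175.9, 476.9]
eef_rot: [-0.001, 0.697, 0.717, -0.001]
force: [-0.1, 0.8, -1.3]
gripper_width: 19.6
```

Run:
```python
from h import *
si,S=grab_frame('scene');o=get_obs();print(o['tool_pos'],o['eef_rot'],o['gripper_width'],o['force'])
g=o['tool_pos']-[0,0,163.3]
u,v=proj('scene',g)[0];print(u,v);u=int(u);v=int(v)
crop('scene',si,u-70,v-60,u+60,v+80,5,'pics/g5.png')
np.save('g5d.npy',S);np.save('g5i.npy',si)
```

```text
[569.43636244 175.93491115 476.91427902] [-0.00084701  0.69550115  0.71852331 -0.00129821] 19.861719029639975 [-0.55680756  0.3257385  -1.55000726]
358.6702333476261 184.36021851291673
```

View pics/g5.png

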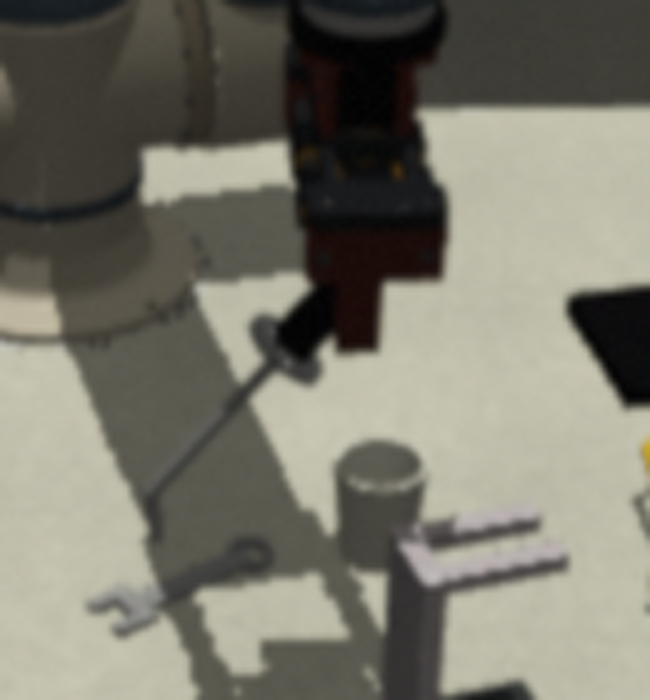

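```bash
cat >> h.py <<'E'
def rayplane(n,u,v,p0,nrm):
    c,R,t=cam(n);d=R.T@np.array([(u-c['cx'])/c['fx'],(v-c['cy'])/c['fy'],1]);o=-R.T@t
    return o+d*((p0-o)@nrm)/(d@nrm)
E
python3 - <<'E'
from h import *
G=np.array([569.4,175.9,476.9-163.3]);a=np.deg2rad(91.9);e=np.array([np.cos(a),np.sin(a),0]);n=np.array([np.sin(a),-np.cos(a),0])
for nm,x,y in(('tip',155,535),('bend',150,500),('col',285,358)):
    X=rayplane('scene',288+x/5,124+y/5,G,n);r=X-G;print(nm,X.round(1),'along',round(r@e,1),'dz',round(r[2],1))
for th in(40,45,50):
    t=np.deg2rad(th);s=np.array([np.sin(t),np.cos(t)]);h=np.array([np.cos(t),-np.sin(t)])
    b=-147.5*s;print(th,'bend',b.round(1),'tip',(b+20.5*h-20.5*s).round(1))
E
```

```text
tip [572.8  74.2 171.1] along -101.8 dz -142.5
bend [572.9  71.7 194.2] along -104.2 dz -119.4
col [570.5 141.9 281.1] along -34.0 dz -32.5
40 bend [ -94.8 -113. ] tip [ -92.3 -141.9]
45 bend [-104.3 -104.3] tip [-104.3 -133.3]
50 bend [-113.   -94.8] tip [-115.5 -123.7]
```

Emit:
apply_moves(delta_pos=[[0.03,-0.33,-0.1],[0.06,-0.67,-0.3],[0.1,-1,-0.5],[0.1,-1,-0.5]], roll=[-0.003,-0.003,-0.003,-0.003])

```text
time: 11.75
tool_pos: [579.5, 72.6, 423.7]
eef_rot: [-0.002, 0.705, 0.709, -0.004]
force: [-0.8, -0.3, -2.9]
gripper_width: 19.8
```

Emit:
apply_moves(delta_pos=[[0,-0.3,-0.2],[0,-0.6,-0.4],[0,-0.8,-0.64],[0,-0.8,-0.64],[0,-0.8,-0.64]], roll=[0,0,0,0,0])

```text
time: 12.25
tool_pos: [578.9, -3.7, 364.5]
eef_rot: [-0.001, 0.703, 0.711, -0.0]
force: [0.2, 0.6, -2.3]
gripper_width: 19.8
```

Run:
```python
from h import *
si,S=grab_frame('scene');ti,T=grab_frame('top');o=get_obs();print(o['tool_pos'],o['eef_rot'],o['gripper_width'],o['force'])
crop('scene',si,200,190,320,310,6,'pics/r1.png')
crop('top',ti,370,180,470,270,7,'pics/r2.png')
np.save('r1.npy',si);np.save('r2.npy',ti);np.save('r1d.npy',S);np.save('r2d.npy',T)
```

```text
[579.14645375  -3.01851437 366.6175669 ] [4.12551714e-04 7.02313129e-01 7.11867632e-01 7.56902301e-04] 19.508411540267357 [ 0.07347903 -0.09626102 -1.29940044]
```

View pics/r1.png

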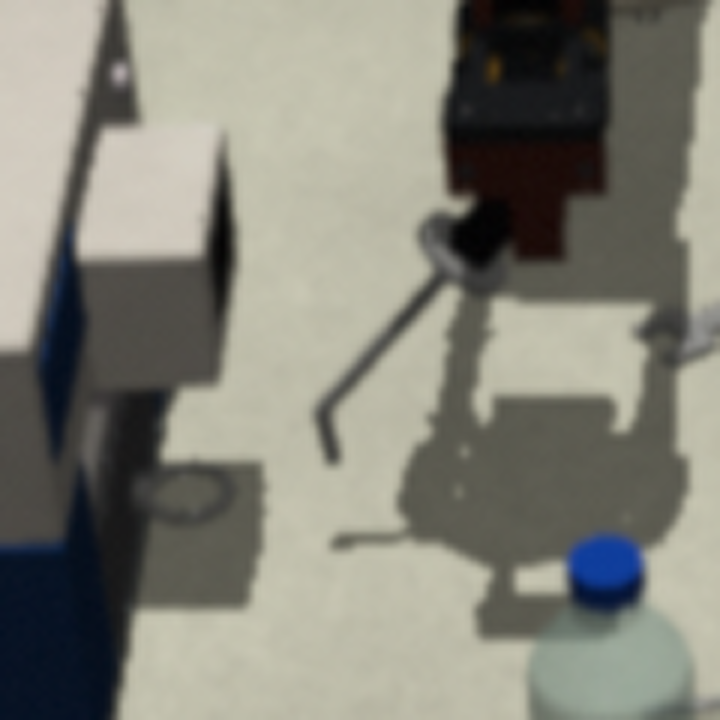

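View pics/r2.png

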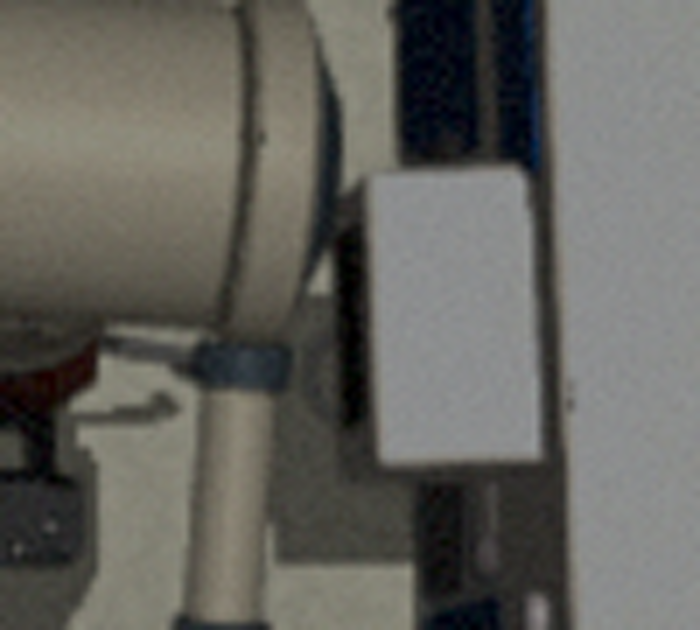

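Run:
```python
from h import *
o=get_obs();G=o['tool_pos']-[0,0,163.3]
a=np.deg2rad(91.0);n=np.array([np.sin(a),-np.cos(a),0])
for nm,x,y in(('tip end',333,462),('bend',321,415),('col',462,258)):
    X=rayplane('scene',200+x/6,190+y/6,G,n);print(nm,X.round(1),(X-G).round(1))
for th in(40,43,45,48):
    t=np.deg2rad(th);b=-147.5*np.array([np.sin(t),np.cos(t)]);tp=b+20.5*np.array([np.cos(t)-np.sin(t),-np.sin(t)-np.cos(t)])
    for q in(b,tp):print(th,q.round(0),((proj('scene',G+[-q[0]*.0-0.02*q[0],q[0],q[1]])[0]-[200,190])*6).round(0))
Z=np.array([0,0,1.])
for x,y in((184,494),(137,490),(236,490),(184,464),(184,524)):print('ring',rayplane('scene',200+x/6,190+y/6,np.array([0,0,40.]),Z).round(1))
for x,y in((320,378),(303,378)):print('ringtop',rayplane('top',370+x/7,180+y/7,np.array([0,0,40.]),Z).round(1))
P=cloud('scene',np.load('r1d.npy'));Q=P[190+440//6:190+540//6,200+120//6:200+250//6].reshape(-1,3);q=Q[(Q[:,2]>33)&(Q[:,2]<48)&(Q[:,1]>-198)]
print(len(q),q.mean(0),q.min(0),q.max(0));
(c,ax,an)=cv2.minAreaRect(q[:,:2].astype(np.float32));print(c,ax)
PT=cloud('top',np.load('r2d.npy'));print(PT[248,404],PT[225,400],PT[233,404])
```

```text
tip end [ 580.9 -104.5   54.8] [   1.8 -101.4 -148.5]
bend [ 581.  -107.7   83.2] [   1.8 -104.7 -120.2]
col [579.8 -38.  171.2] [  0.6 -34.9 -32.1]
40 [ -95. -113.] [341. 403.]
40 [ -92. -142.] [352. 451.]
43 [-101. -108.] [328. 394.]
43 [-100. -137.] [335. 443.]
45 [-104. -104.] [319. 389.]
45 [-104. -133.] [324. 437.]
48 [-110.  -99.] [306. 379.]
48 [-111. -128.] [308. 428.]
ring [ 585.2 -174.8   40. ]
ring [ 581.9 -197.2   40. ]
ring [ 582.8 -150.8   40. ]
ring [ 563.4 -177.5   40. ]
ring [ 606.4 -172.2   40. ]
ringtop [ 578.4 -161.1   40. ]
ringtop [ 578.4 -154.7   40. ]
80 [ 585.31952799 -175.60766581   41.50645909] [ 560.31236581 -197.76582126   36.34323452] [ 614.04361822 -153.45542827   47.35794754]
(586.2720947265625, -177.9156036376953) (48.00001907348633, 48.55074691772461)
[496.74635157 -50.43604972 529.62467043] [538.72966422 -44.50432376 524.98069642] [522.80621983 -49.52170646 537.38766409]
```

The arm's link is about 525 mm up, clear of the sampler. The tool slid roughly 8 to 11 mm down in the grip and is tilted about 41°. The tip is at about (581,-104,56..59) and the ring centre at about (582,-175,40). I'll slide the tip in under the hood above the ring and then look.

Emit:
apply_moves(delta_pos=[[0.0,-0.2,-0.04],[0.01,-0.4,-0.04],[0.01,-0.6,-0.04],[0.01,-0.7,-0.04],[0.01,-0.7,-0.04],[0.01,-0.7,-0.04]], roll=[0,0,0,0,0,0])

```text
time: 12.95
tool_pos: [580.1, -73.3, 362.0]
eef_rot: [0.0, 0.702, 0.712, 0.0]
force: [0.5, 1.0, -2.0]
gripper_width: 19.7
```

Run:
```python
from h import *
si,S=grab_frame('scene');o=get_obs();print(o['tool_pos'],o['eef_rot'],o['gripper_width'],o['force'])
crop('scene',si,200,200,290,300,8,'pics/r3.png')
```

```text
[580.1046733  -73.11648892 361.87854773] [7.74075436e-05 7.02190091e-01 7.11989393e-01 4.17469519e-04] 19.60061516910767 [-0.16982669  0.29998576 -1.33352734]
```

View pics/r3.png

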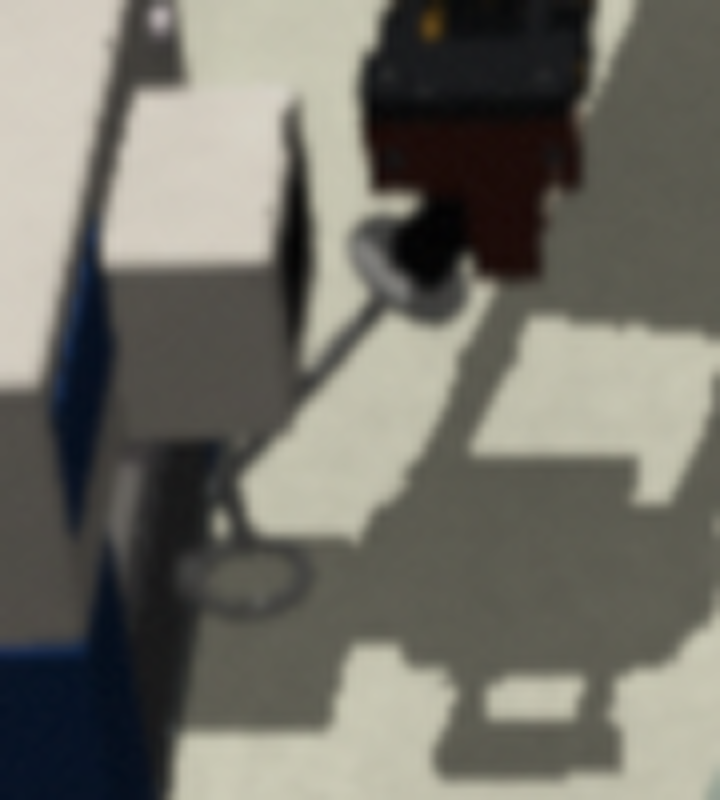

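The tip end at crop (242,548) is just over the ring, whose centre is at (246,578), and the shank clears the hood. Lowering now.

Emit:
apply_moves(delta_pos=[[0.0,0,-0.06],[0,0,-0.12],[0,0,-0.18],[0,0,-0.24],[0,0,-0.29],[0,0,-0.29],[0,0,-0.29]], roll=[0,0,0,0,0,0,0])

```text
time: 13.7
tool_pos: [580.0, -74.1, 332.3]
eef_rot: [-0.0, 0.703, 0.712, -0.0]
force: [-1.2, -0.3, -1.6]
gripper_width: 19.7
```

Run:
```python
from h import *
si,S=grab_frame('scene');o=get_obs();print(o['tool_pos'],o['eef_rot'],o['gripper_width'],o['force'])
crop('scene',si,200,200,290,300,8,'pics/r4.png')
```

```text
[580.01793006 -74.14802432 332.64414107] [1.30009022e-04 7.02517816e-01 7.11666141e-01 7.06716306e-05] 20.112264864897064 [-0.16375451 -0.40954873 -1.92091814]
```

View pics/r4.png

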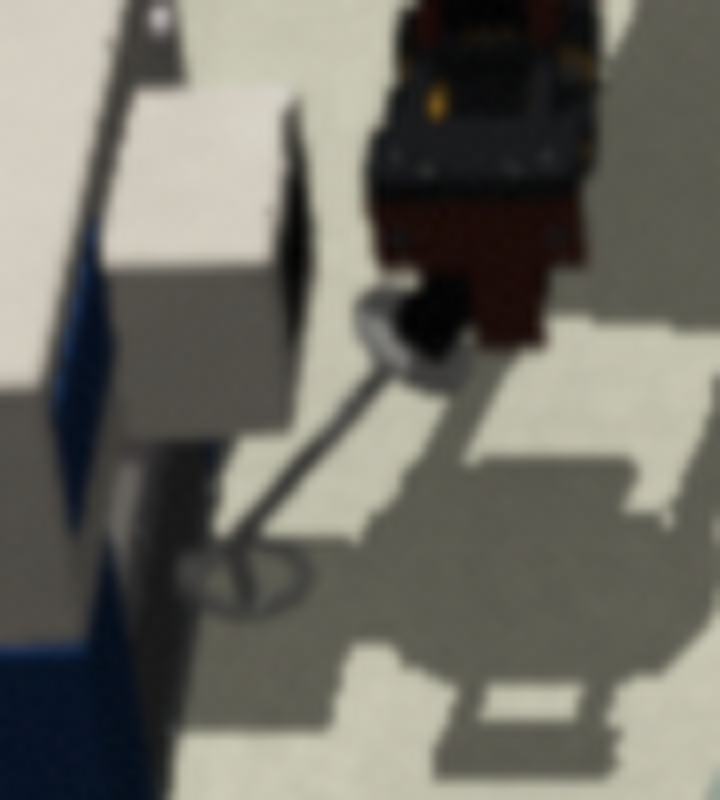

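The prong sits inside the ring, with no contact force. I'll pull a short way and check that the tray follows.

Emit:
apply_moves(delta_pos=[[0,0.08,0],[-0.004,0.16,0],[-0.006,0.24,0],[-0.008,0.32,0],[-0.01,0.4,0],[-0.01,0.4,0]], roll=[0,0,0,0,0,0])

```text
time: 14.35
tool_pos: [579.0, -32.6, 332.6]
eef_rot: [-0.0, 0.702, 0.712, 0.001]
force: [0.4, 0.0, -2.8]
gripper_width: 19.8
```

Run:
```python
from h import *
si,S=grab_frame('scene');o=get_obs();print(o['tool_pos'],o['eef_rot'],o['gripper_width'],o['force'])
crop('scene',si,200,200,290,300,8,'pics/r5.png')
```

```text
[579.00498711 -33.09034148 332.44400392] [-2.96825717e-04  7.01951486e-01  7.12224559e-01  4.47949694e-04] 19.672445405532645 [ 0.19249464  0.07215598 -2.11437961]
```

View pics/r5.png

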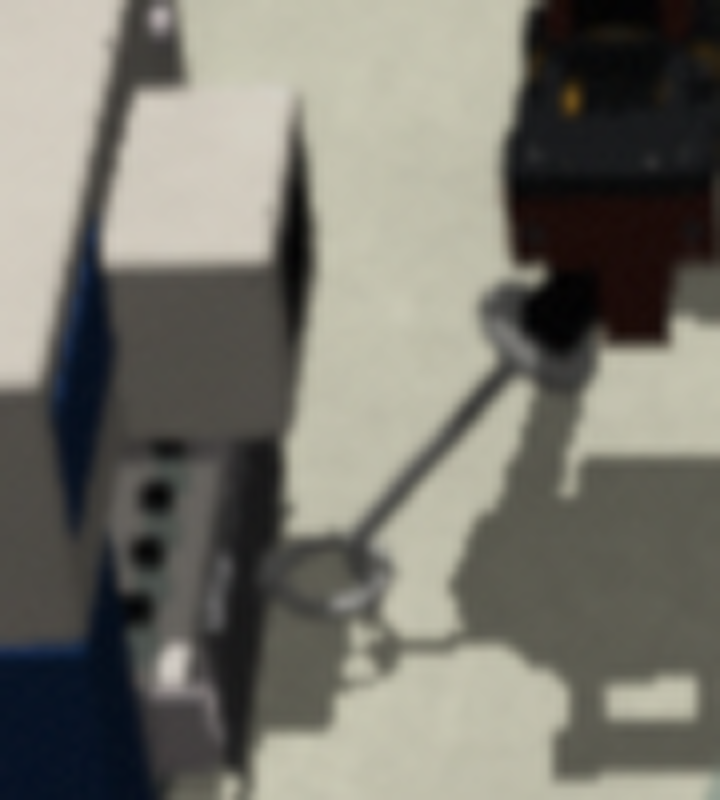

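The tray follows, about 28 mm out. Continuing towards the stop.

Emit:
apply_moves(delta_pos=[[0,0.1,0],[-0.005,0.22,0],[-0.01,0.34,0],[-0.012,0.46,0],[-0.015,0.58,0],[-0.017,0.68,0],[-0.018,0.74,0],[-0.019,0.78,0],[-0.02,0.82,0],[-0.02,0.82,0]], roll=[0,0,0,0,0,0,0,0,0,0])

```text
time: 15.4
tool_pos: [577.0, 48.4, 332.4]
eef_rot: [-0.0, 0.702, 0.712, 0.0]
force: [-0.2, -0.1, -1.1]
gripper_width: 19.6
```

Run:
```python
from h import *
si,S=grab_frame('scene');o=get_obs();print(o['tool_pos'],o['eef_rot'],o['gripper_width'],o['force'],o['ft_torque'])
crop('scene',si,200,200,320,300,6,'pics/r6.png')
for X in ((-55),(-75)):
  print(((proj('scene',[582-2.4,X,40])[0]-[200,200])*6).round())
```

```text
[577.03194086  48.15747561 332.50130348] [-2.06370735e-04  7.02367251e-01  7.11814630e-01  3.65983913e-04] 19.93462448294717 [-0.72901351  0.51653422 -2.37320885] [-0.01428207 -0.0294252   0.0117263 ]
[441. 423.]
[399. 424.]
```

View pics/r6.png

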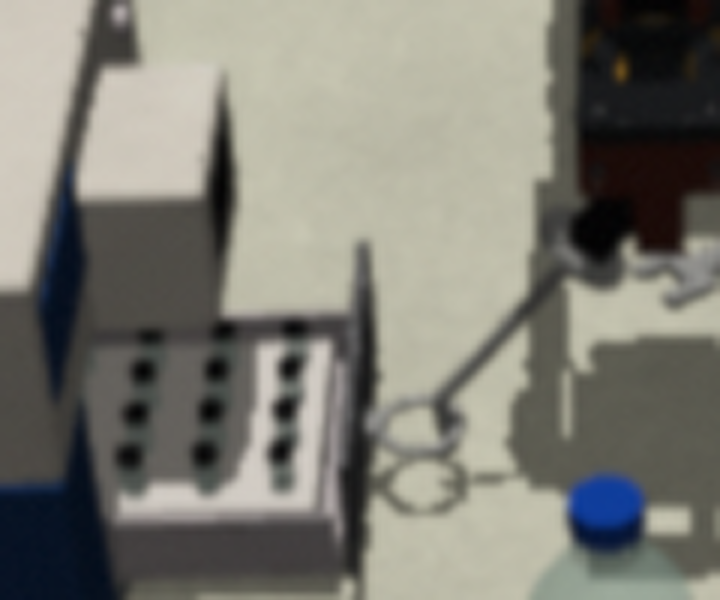

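Emit:
apply_moves(delta_pos=[[0,0.04,0],[0,0.07,0],[0,0.1,0],[0,0.1,0]], roll=[0,0,0,0])

```text
time: 15.85
tool_pos: [577.0, 58.3, 332.5]
eef_rot: [-0.0, 0.702, 0.712, 0.0]
force: [0.1, -1.4, -1.6]
gripper_width: 19.7
```

Emit:
apply_moves(delta_pos=[[0,0.015,0],[0,0.03,0],[0,0.03,0]], roll=[0,0,0])

```text
time: 16.15
tool_pos: [577.0, 60.8, 332.2]
eef_rot: [0.0, 0.703, 0.712, -0.0]
force: [1.3, -3.1, -1.1]
gripper_width: 19.7
```

Emit:
apply_moves(delta_pos=[[0,0.015,0],[0,0.03,0],[0,0.03,0]], roll=[0,0,0])

```text
time: 16.45
tool_pos: [577.1, 62.7, 331.6]
eef_rot: [0.001, 0.703, 0.711, -0.002]
force: [0.1, -8.1, -4.3]
gripper_width: 19.5
```

Run:
```python
from h import *
si,S=grab_frame('scene');o=get_obs();print(o['tool_pos'],o['force'],o['ft_torque'])
crop('scene',si,200,200,320,300,6,'pics/r7.png')
```

```text
[577.11429903  62.62862571 331.65770644] [ 0.76741568 -7.7081839  -5.45632155] [-1.91287195 -0.29196103  0.05735495]
```

View pics/r7.png

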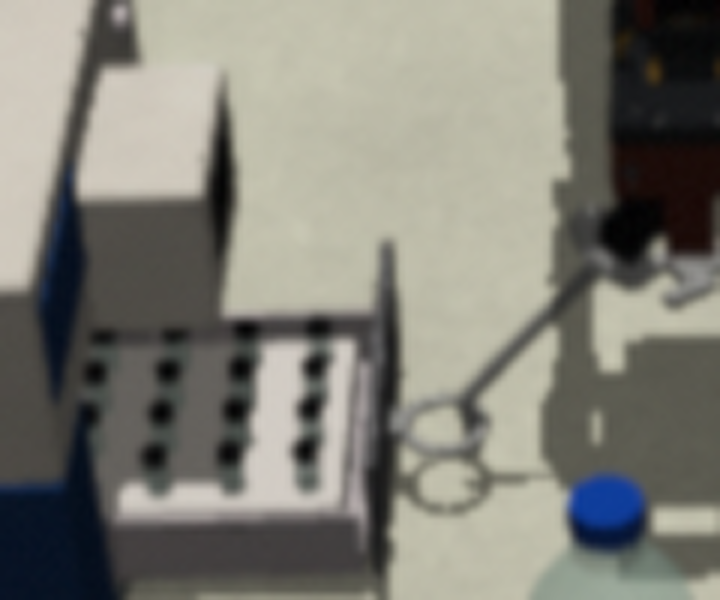

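The wrist force has risen to 8 N and the ring centre is at y≈-55, so the tray is on its stop. I'll back off a little inside the ring and lift out.

Emit:
apply_moves(delta_pos=[[0,-0.06,0],[0,-0.13,0],[0,-0.13,0],[0,-0.13,0.15],[0,-0.13,0.3],[0,-0.13,0.5],[0,-0.13,0.75],[0,-0.13,1],[0,-0.13,1]], roll=[0,0,0,0,0,0,0,0,0])

```text
time: 17.4
tool_pos: [576.6, 51.2, 438.9]
eef_rot: [0.003, 0.702, 0.712, 0.004]
force: [-0.2, -0.3, -1.4]
gripper_width: 19.2
```

Run:
```python
from h import *
si,S=grab_frame('scene');o=get_obs();print(o['tool_pos'],o['eef_rot'],o['force'])
crop('scene',si,200,140,330,300,5,'pics/r8.png')
```

```text
[576.85248948  51.17520849 436.07546979] [0.00210008 0.70232042 0.71185393 0.00236613] [-1.35799273 -0.56999712 -1.72586144]
```

View pics/r8.png

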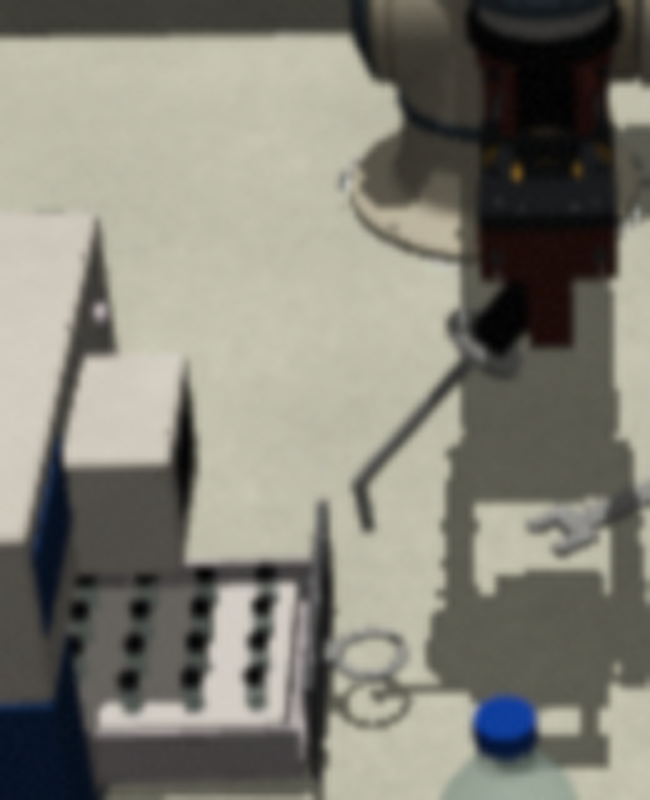

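Emit:
apply_moves(delta_pos=[[0,0.2,0.4],[-0.05,0.5,0.7],[-0.1,0.9,0.75]], roll=[0,0,0])

```text
time: 17.75
tool_pos: [566.5, 140.8, 510.9]
eef_rot: [0.002, 0.703, 0.711, 0.002]
force: [0.5, 0.5, -1.1]
gripper_width: 19.9
```

Emit:
apply_moves(delta_pos=[[-0.07,0.33,0],[-0.13,0.67,0],[-0.2,1,0]], roll=[0.03,0.06,0.089])

```text
time: 18.05
tool_pos: [546.8, 242.5, 505.9]
eef_rot: [-0.001, 0.595, 0.804, -0.001]
force: [1.0, -0.1, -2.1]
gripper_width: 19.6
```

Emit:
apply_moves(delta_pos=[[-0.07,0.33,0],[-0.13,0.67,0],[-0.2,1,0]], roll=[0,0,0])

```text
time: 18.35
tool_pos: [526.7, 342.6, 505.8]
eef_rot: [-0.0, 0.596, 0.803, -0.001]
force: [-0.3, 0.3, -1.9]
gripper_width: 19.8
```

Emit:
apply_moves(delta_pos=[[-0.09,0.33,0],[-0.17,0.6,0],[-0.22,0.77,0],[-0.22,0.77,0],[-0.22,0.77,0]], roll=[0,0,0,0,0])

```text
time: 18.85
tool_pos: [505.3, 417.7, 506.8]
eef_rot: [0.0, 0.596, 0.803, -0.001]
force: [0.6, 0.1, -1.4]
gripper_width: 19.6
```

Emit:
apply_moves(delta_pos=[[0,0,-0.35],[0,0,-0.7],[0,0,-1],[0,0,-1],[0,0,-1]], roll=[0,0,0,0,0])

```text
time: 19.35
tool_pos: [505.5, 416.7, 408.0]
eef_rot: [0.0, 0.597, 0.802, -0.0]
force: [0.3, 0.6, -0.6]
gripper_width: 19.7
```

Run:
```python
from h import *
si,S=grab_frame('scene');o=get_obs();p=o['tool_pos'];print(p,o['eef_rot'],o['force'])
d=p[:2]-[552.6,260.2];print(d@[-.289,.957],d@[-.957,-.289])
crop('scene',si,340,140,500,300,5,'pics/s1.png')
ti,T=grab_frame('top');crop('top',ti,160,180,300,280,5,'pics/s1t.png')
```

```text
[505.39874862 416.99940428 409.80446025] [4.60022531e-04 5.96960765e-01 8.02269362e-01 1.22676118e-03] [ 0.78303799 -0.57672772 -0.86532762]
163.69819155084576 -0.1434302628947025
```

View pics/s1.png

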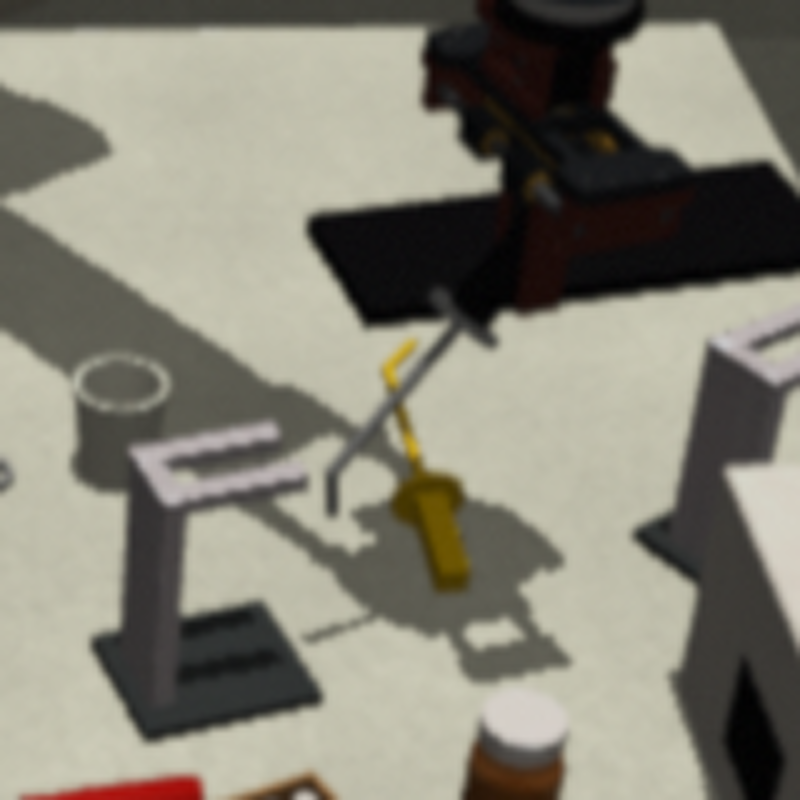

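View pics/s1t.png

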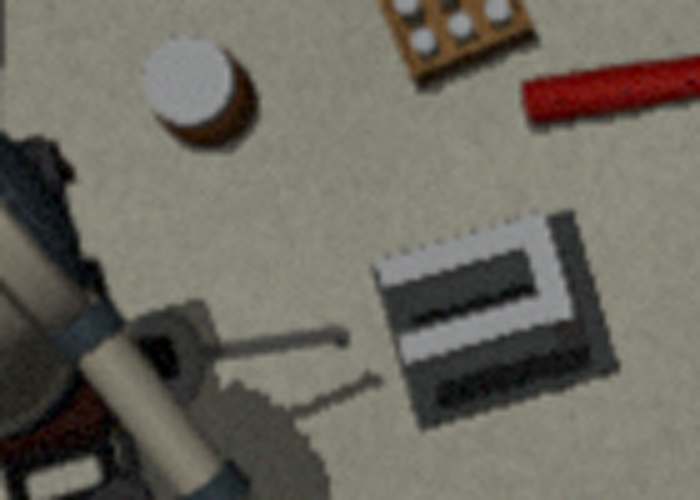

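Run:
```python
from h import *
Z=np.array([0,0,1.]);o=get_obs();p=o['tool_pos']
def st(X):
    d=X[:2]-np.array([552.6,260.2]);return (d@[-.289,.957]).round(1),(d@[-.957,-.289]).round(1)
for nm,x,y,z in(('bend',341,334,131),('tip',343,340,102),('shankmid',275,345,170),('col',215,351,212),('armtips mid',390,304,155),('gap end',533,272,155)):
    X=rayplane('top',160+x/5,180+y/5,np.array([0,0,z]),Z);print(nm,X.round(1),st(X))
n=np.array([.957,.289,0])
for nm,x,y in(('bend',333,472),('tip',333,512),('col',465,318)):
    X=rayplane('scene',340+x/5,140+y/5,p,n);print(nm,X.round(1),st(X),(X-p)[2]+163.3)
```

```text
bend [535.2 314.4 131. ] (np.float64(56.9), np.float64(1.0))
tip [534.9 317.2 102. ] (np.float64(59.6), np.float64(0.5))
shankmid [526.2 340.5 170. ] (np.float64(84.4), np.float64(2.0))
col [519.7 361.5 212. ] (np.float64(106.5), np.float64(2.2))
armtips mid [547.5 288.1 155. ] (np.float64(28.2), np.float64(-3.1))
gap end [563.1 219.7 155. ] (np.float64(-41.8), np.float64(1.6))
bend [535.2 318.3 128. ] (np.float64(60.7), np.float64(-0.1)) -119.36452567849886
tip [534.4 321.   99.2] (np.float64(63.4), np.float64(-0.1)) -148.15640363551148
col [515.  385.3 216.5] (np.float64(130.6), np.float64(-0.1)) -30.868785898877775
```

The tip lines up with the gap to within about 2 mm. I'll slide the shank into the gap, then press the bend against the upright to bring the tool vertical.

Emit:
apply_moves(delta_pos=[[0.06,-0.2,0],[0.13,-0.43,0],[0.19,-0.63,0],[0.235,-0.78,0],[0.26,-0.86,0],[0.26,-0.86,0],[0.26,-0.86,0]], roll=[0,0,0,0,0,0,0])

```text
time: 20.15
tool_pos: [530.9, 332.2, 407.9]
eef_rot: [-0.0, 0.596, 0.803, 0.0]
force: [-0.5, 0.1, -1.3]
gripper_width: 19.9
```

Run:
```python
from h import *
si,S=grab_frame('scene');o=get_obs();p=o['tool_pos'];print(p,o['eef_rot'],o['force'])
d=p[:2]-[552.6,260.2];print(d@[-.289,.957],d@[-.957,-.289])
crop('scene',si,340,140,460,300,5,'pics/s2.png')
```

```text
[530.8189194  332.47669639 407.62149276] [-1.07984942e-04  5.96211853e-01  8.02827105e-01  2.35435928e-04] [-0.07543347 -0.06908914 -1.57886604]
75.46353073634668 -0.04347112064835241
```

View pics/s2.png

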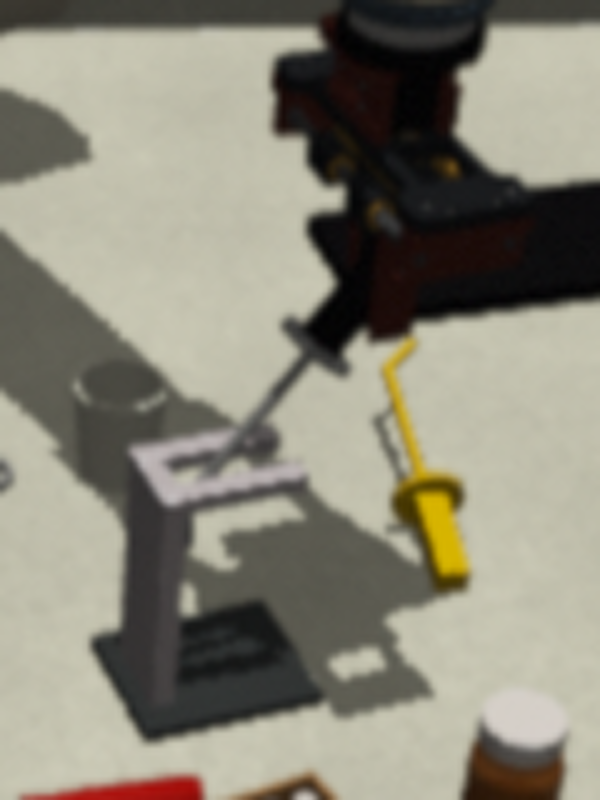

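Emit:
apply_moves(delta_pos=[[0,0,0],[0,0,0],[0.02,-0.07,0],[0.04,-0.13,0.05],[0.06,-0.196,0.1],[0.077,-0.25,0.14],[0.094,-0.31,0.178],[0.112,-0.37,0.212],[0.13,-0.435,0.245],[0.15,-0.49,0.27],[0.166,-0.55,0.295],[0.185,-0.61,0.315],[0.204,-0.675,0.335],[0.223,-0.74,0.35],[0.243,-0.804,0.366],[0.262,-0.87,0.376],[0.282,-0.933,0.385],[0.282,-0.933,0.385],[0.282,-0.933,0.385]], roll=[0,0,0,0,0,0,0,0,0,0,0,0,0,0,0,0,0,0,0], force=8)

```text
time: 22.1
tool_pos: [559.3, 238.3, 445.8]
eef_rot: [0.0, 0.597, 0.802, -0.0]
force: [0.1, -0.4, -1.5]
gripper_width: 20.1
```

Run:
```python
from h import *
si,S=grab_frame('scene');o=get_obs();p=o['tool_pos'];print(p,o['eef_rot'],o['force'])
d=p[:2]-[552.6,260.2];print(d@[-.289,.957],d@[-.957,-.289])
crop('scene',si,340,140,460,300,5,'pics/s3.png')
n=np.array([.957,.289,0])
```

```text
[559.25325226 238.49014952 445.7337946 ] [ 1.66398696e-05  5.96584641e-01  8.02550137e-01 -2.08662490e-04] [-0.4346114   0.06475455 -1.83535841]
-22.699116812521 -0.0930156231143821
```

View pics/s3.png

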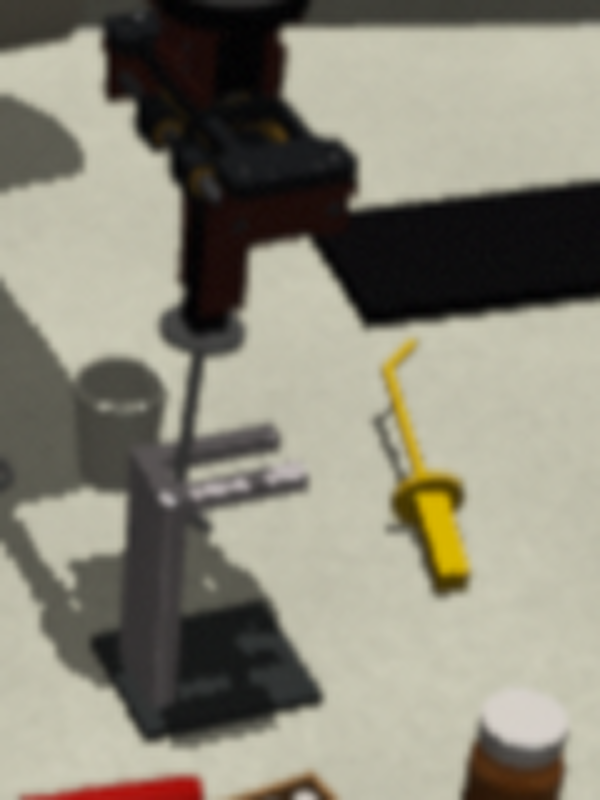

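Emit:
apply_moves(delta_pos=[[0.01,-0.04,0.0],[0.024,-0.08,0],[0.037,-0.124,0],[0.037,-0.124,0],[0.037,-0.124,0]], roll=[0,0,0,0,0])

```text
time: 22.65
tool_pos: [563.0, 225.9, 445.9]
eef_rot: [0.0, 0.597, 0.802, -0.0]
force: [-0.2, -0.2, -1.7]
gripper_width: 19.8
```

Run:
```python
from h import *
si,S=grab_frame('scene');o=get_obs();p=o['tool_pos'];print(p,o['eef_rot'],o['force'])
d=p[:2]-[552.6,260.2];print(d@[-.289,.957],d@[-.957,-.289])
crop('scene',si,340,170,440,290,6,'pics/s4.png')
for q in((-36,0,0),(-36,0,-50),(-36,0,-100),(-36,0,-157)):
    X=np.array([552.6,260.2])+q[0]*np.array([-.289,.957]);print(((proj('scene',[X[0],X[1],p[2]-163.3+q[2]])[0]-[340,170])*6).round())
```

```text
[562.9722889  226.00300015 445.85488877] [ 1.04751211e-04  5.96622096e-01  8.02522299e-01 -1.50390843e-04] [-0.33540989 -0.31133775 -1.61008108]
-35.72412035229751 -0.04334751696113363
[225. 139.]
[218. 236.]
[212. 328.]
[206. 429.]
```

View pics/s4.png

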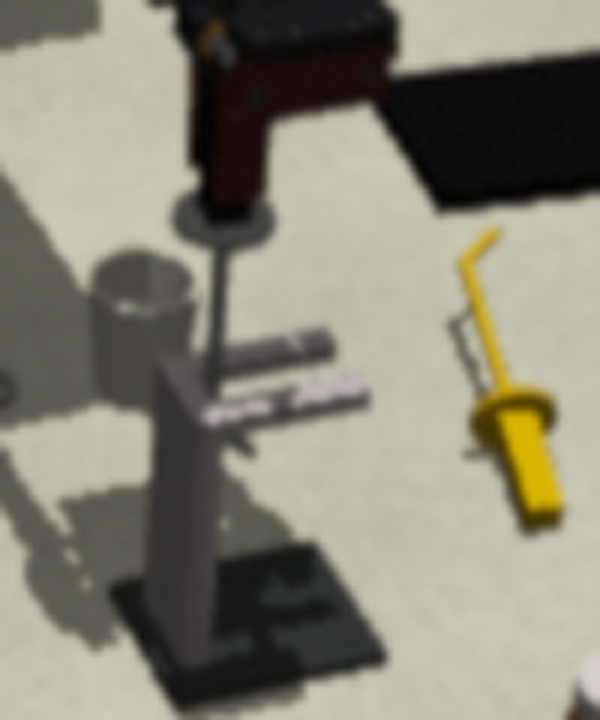

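The tool is upright, its line matching the projected vertical to within a couple of pixels. Next I'll move over the seat and lower it.

Emit:
apply_moves(delta_pos=[[0,0,0],[-0.03,0.1,0],[-0.07,0.23,0],[-0.103,0.342,0],[-0.103,0.342,-0.2],[-0.103,0.342,-0.45],[-0.103,0.342,-0.7],[-0.103,0.342,-0.7],[-0.103,0.342,-0.7]], roll=[0,0,0,0,0,0,0,0,0], force=15)

```text
time: 23.6
tool_pos: [552.3, 261.2, 376.1]
eef_rot: [-0.0, 0.596, 0.803, -0.0]
force: [-0.4, 0.1, -1.2]
gripper_width: 20.1
```

Run:
```python
from h import *
si,S=grab_frame('scene');o=get_obs();p=o['tool_pos'];print(p,o['eef_rot'],o['force'])
d=p[:2]-[552.6,260.2];print(d@[-.289,.957],d@[-.957,-.289])
crop('scene',si,340,170,440,290,6,'pics/s5.png')
```

```text
[552.44005442 261.00608993 377.4127595 ] [3.67729729e-04 5.96194198e-01 8.02839891e-01 6.71957566e-04] [ 0.2412651  -0.13546723 -0.39541201]
0.8176523383838907 -0.07989207225607424
```

View pics/s5.png

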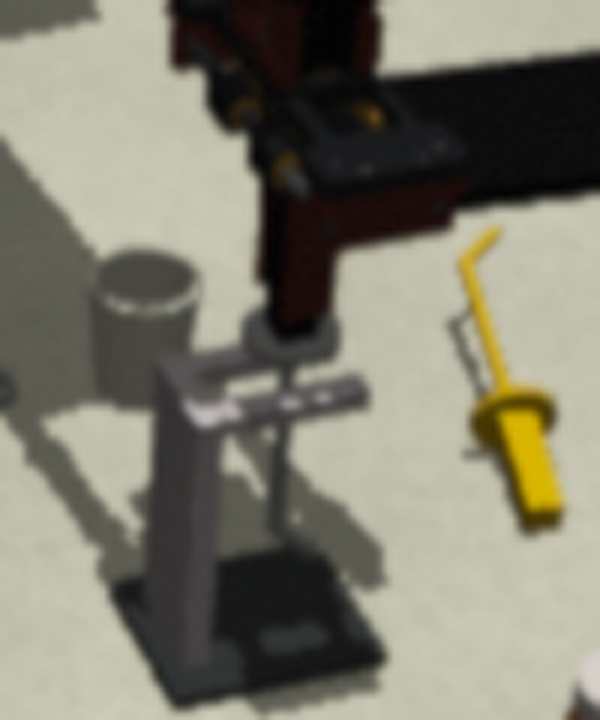

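Emit:
apply_moves(delta_pos=[[0,0,-0.03],[0,0,-0.06],[0,0,-0.09],[0,0,-0.09],[0,0,-0.09]], roll=[0,0,0,0,0], force=6)

```text
time: 24.15
tool_pos: [552.6, 260.4, 366.9]
eef_rot: [-0.0, 0.596, 0.803, -0.0]
force: [0.9, -0.1, -1.4]
gripper_width: 19.7
```

Emit:
apply_moves(delta_pos=[[0,0,-0.015],[0,0,-0.03],[0,0,-0.03],[0,0,-0.03]], roll=[0,0,0,0])

```text
time: 24.55
tool_pos: [552.6, 260.4, 363.8]
eef_rot: [-0.0, 0.596, 0.803, -0.0]
force: [-0.8, 0.4, -2.2]
gripper_width: 20.2
```

Emit:
apply_moves(delta_pos=[[0,0,-0.015],[0,0,-0.03],[0,0,-0.03],[0,0,-0.03]], roll=[0,0,0,0])

```text
time: 24.95
tool_pos: [552.6, 260.4, 360.8]
eef_rot: [-0.0, 0.596, 0.803, -0.0]
force: [-0.1, -0.9, -2.6]
gripper_width: 20.2
```

Run:
```python
from h import *
si,S=grab_frame('scene');o=get_obs();p=o['tool_pos'];print(p,o['eef_rot'],o['force'])
crop('scene',si,340,170,440,290,6,'pics/s6.png')
```

```text
[552.59049984 260.40071226 360.90067708] [-1.92812190e-05  5.96470677e-01  8.02634867e-01 -3.60264115e-05] [ 0.25629807  0.82040666 -1.99114295]
```

View pics/s6.png

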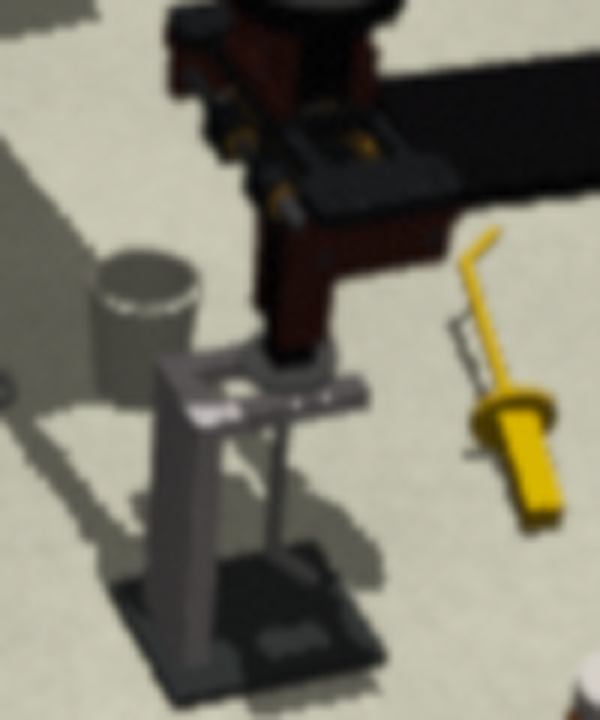

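Emit:
apply_moves(delta_pos=[[0,0,-0.01],[0,0,-0.02],[0,0,-0.02],[0,0,-0.02]], roll=[0,0,0,0])

```text
time: 25.4
tool_pos: [552.6, 260.4, 359.4]
eef_rot: [0.0, 0.596, 0.803, 0.0]
force: [-0.5, 0.1, 1.9]
gripper_width: 19.8
```

Emit:
apply_moves(delta_pos=[[0,0,-0.01],[0,0,-0.02],[0,0,-0.02],[0,0,-0.02]], roll=[0,0,0,0])

```text
time: 25.8
tool_pos: [552.3, 260.4, 359.1]
eef_rot: [0.001, 0.596, 0.803, 0.001]
force: [-2.4, -1.0, 7.9]
gripper_width: 19.9
```

It's on the arms: the wrist force went to +2 N, then +8 N. Easing off and opening.

Emit:
apply_moves(delta_pos=[[0,0,0.01],[0,0,0.015],[0,0,0.015],[0,0,0.015]], roll=[0,0,0,0], force=3)

```text
time: 26.2
tool_pos: [552.6, 260.4, 358.8]
eef_rot: [0.0, 0.596, 0.803, 0.0]
force: [-1.2, 0.9, 4.2]
gripper_width: 19.7
```

Emit:
apply_moves(delta_pos=[[0,0,0],[0,0,0],[0,0,0],[0,0,0],[0,0,0],[0,0,0],[0,0,0],[0,0,0]], roll=[0,0,0,0,0,0,0,0], grip=1)

```text
time: 27.0
tool_pos: [552.6, 260.4, 358.4]
eef_rot: [0.0, 0.596, 0.803, 0.0]
force: [0.6, -0.4, 0.4]
gripper_width: 80.4
```

Emit:
apply_moves(delta_pos=[[0,0,0.1],[0,0,0.4],[0,0,0.8],[0,0,1],[0,0,1]], roll=[0,0,0,0,0])

```text
time: 27.5
tool_pos: [552.1, 260.2, 463.9]
eef_rot: [0.002, 0.596, 0.803, 0.004]
force: [0.1, 0.4, -0.2]
gripper_width: 87.7
```

Emit:
apply_moves(delta_pos=[[-0.3,-0.3,0.1],[-0.65,-0.65,0.1],[-1,-1,0.1],[-1,-1,0.1]], roll=[0,0,0,0])

```text
time: 27.9
tool_pos: [449.3, 157.8, 467.8]
eef_rot: [-0.0, 0.597, 0.802, -0.001]
force: [1.2, 1.0, 0.6]
gripper_width: 87.7
```

Emit:
apply_moves(delta_pos=[[0,-0.3,0.1],[0,-0.65,0.1],[0,-1,0.1],[0,-1,0.1],[0,-1,0.1],[0,-1,0.1]], roll=[0,0,0,0,0,0])

```text
time: 28.5
tool_pos: [452.9, 61.2, 477.7]
eef_rot: [-0.001, 0.596, 0.803, -0.0]
force: [-0.4, 0.1, -0.4]
gripper_width: 87.7
```

Run:
```python
from h import *
si,S=grab_frame('scene');ti,T=grab_frame('top');o=get_obs();print(o['time'],o['tool_pos'],o['gripper_width'],o['force'],o['qd'].round(3))
cv2.imwrite('pics/f0.png',si[:,:,::-1]);crop('scene',si,345,190,430,295,5,'pics/f1.png');crop('top',ti,215,205,300,275,8,'pics/f2.png');cv2.imwrite('pics/f3.png',ti[:,:,::-1])
for n,d in(('top',T),('scene',S)):
    P=cloud(n,d).reshape(-1,3);P=P[np.isfinite(P[:,0])]
    q=P[(P[:,2]>219)&(P[:,2]<235)&(np.hypot(P[:,0]-555,P[:,1]-260)<40)];print(n,len(q),q.mean(0))
    r=cv2.minAreaRect(q[:,:2].astype(np.float32));print(r)
```

```text
28.6 [452.77716367  61.40090793 477.99682733] 87.73586695401973 [-0.45829147  0.83597994 -0.43970879] [ 0.004 -0.002 -0.002 -0.003  0.002 -0.003]
top 69 [551.63849115 260.31885522 224.60674187]
((551.5093383789062, 260.2437438964844), (18.676971435546875, 20.00151824951172), 18.138671875)
scene 43 [557.24550522 260.08087271 223.24459992]
((554.578857421875, 259.7542419433594), (24.261592864990234, 20.942485809326172), 1.4512708187103271)
```

View pics/f0.png

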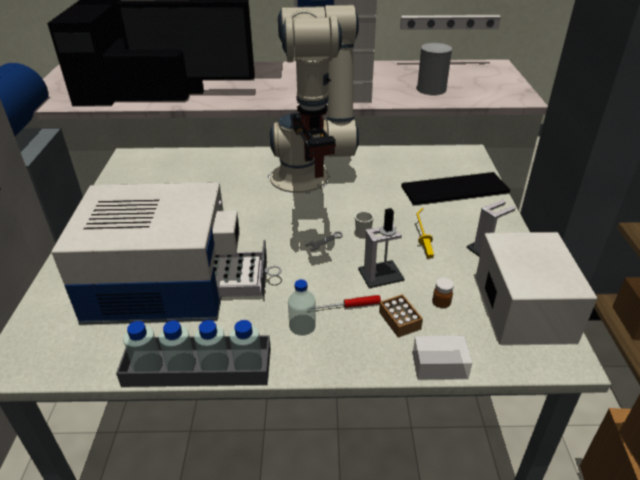

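View pics/f1.png

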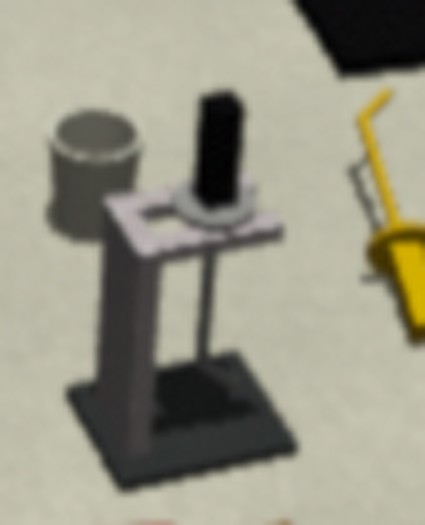

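View pics/f3.png

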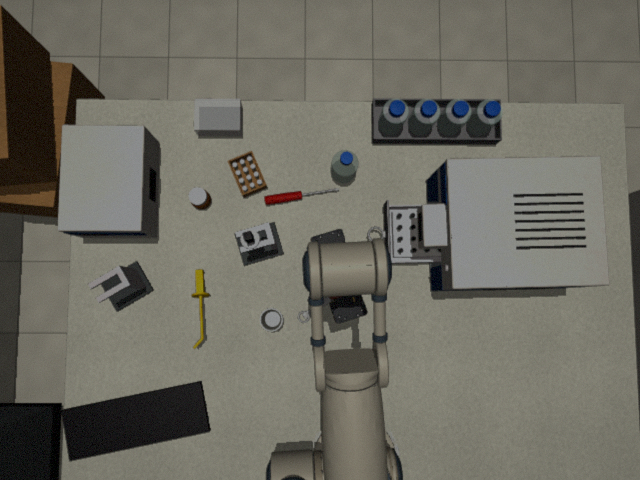

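Run:
```python
from h import *
si,S=grab_frame('scene');crop('scene',si,200,200,320,300,6,'pics/f4.png')
```

```text
(no output)
```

View pics/f4.png

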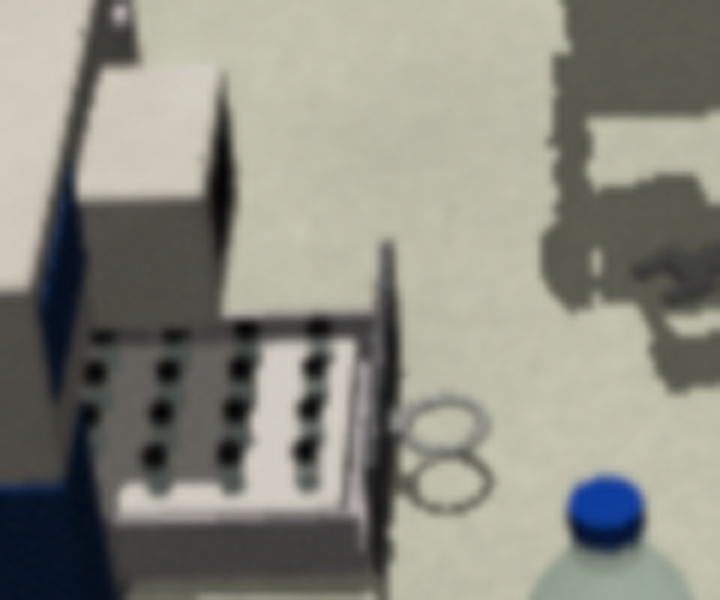

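The tray hasn't moved since it reached the stop: the ring is still at crop (445,426). Handing in.

```bash
python3 -c "
from rig import *
print(sign_off())"
```

```text
the job is handed in; nothing more can be done
None
```

The tray is out at its stop and the hook is hanging upright in its stand again. I signed off at about 29 s of the 67 s allowed.

**How it was done:** The gripper can only turn about the vertical. So I tilted the hook about 41° in a loose grip by leaning its shank against a stand arm, then clamped it firmly. I lowered the prong through the ring under the hood and pulled the tray out. Afterwards I brought the hook upright against the stand's upright and seated it on its arms.

**Final checks:**
- **Tray:** At the stop the pull force rose to 8 N, with the ring centre at y ≈ -55 mm as expected. In the last picture the ring was in the same place after I lifted the hook out.
- **Hook:** The handle top is within about 1 mm of where it started, with the same direction, and the close-up looks the same as at the start.
- **Other objects:** Nothing else looks moved in either camera view, but I did not measure each item. In the last views the gripper and its shadow partly cover the wrench.
- **Robot:** The gripper is open and clear of everything.

**Disagreements:** The tool slipped about 5–10 mm down in the grip during tilting, which I allowed for. It landed about 3 mm higher in the grip than where I first took it. The scene camera reads about 4 mm more in x than the top camera.

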